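# Gauge a fork end and hold it up to the inspection camera

## Task

On the inspection bench, take the depth gauge out of its holder, push its blade down into the slot of the fork end standing on the bench until the gauge's shoulders rest on the two cheeks, about mid-slot, and let go of the gauge. Then lift the fork end by its cheeks, with the gauge still seated in it, and hold it up to the inspection camera: slot at the camera's focus point, fork upright, the slot in line with the lens so that the camera looks along it. Finish there with the fork still held still in the gripper; do not touch the camera or its stand, do not tip the fork over, and leave the other turned parts where they are.

Things in the scene. Friction and masses are not known exactly. Their poses are not given: they have to be found in the camera images.
- fork: Fork end, bright metal, ~0.35 kg, 60 mm tall, standing loose on a round foot (dia. 64, 20 mm high). Above it 40 mm long (x), 46 mm wide (y): solid to z = 34, then two cheeks 18.5 mm thick up to z = 60 with an open slot 9 mm wide, 26 deep, right through along x. Grip across the cheeks (46 mm, y). Origin: centre of underside, z up. The only slotted part; changes places with punch and bush.
- fork_slot (a point): The middle of the fork end's slot: on its axis, 47 mm above its underside (13 mm below the cheeks' tops). Axes as the fork's.
- gauge: Depth gauge, metal, 60 g, loose in its holder. Blade 26 mm long (x), 6 thick (y), 20 deep, lowest 4 mm 3 thick. Above it the head, 30 (x) x 14 (y) x 26 mm tall: grip across its 14 mm; its underside forms the shoulders. Origin: middle of the blade's lower end, z up; it is 20 mm above the bench in the holder, 40 mm above the fork's underside when seated, the head then 26 mm above the cheeks.
- holder: Gauge holder: fixed light wooden block 70 x 60 mm (x, y), 40 mm high, with one pocket in its top, 34 mm long (x) and 9 mm wide, in which the gauge's blade hangs by its shoulders. Origin: centre of the underside.
- camera: Fixed inspection camera: grey housing 75 x 46 x 46 mm on a post, top at 193 mm, black lens looking level along its own -x (roughly to the robot), axis 170 mm above the bench, lens front 60 mm along -x from the origin. Base plate 60 mm wide, 8 thick, from x = -210 to 60 mm (100 x 100 x 12 at the post); white disc on it below the focus point. Origin: on the bench, 30 mm before the post.
- camera_focus (a point): The camera's focus point in the air, on the lens axis 120 mm in front of the lens front: 180 mm from the camera's origin along its -x, 170 mm above the bench, over the white disc. Its x axis lies along the lens axis. The camera sees sharply within about 15 mm of it.
- punch: Bystander: turned steel punch standing upright, 76 mm tall, conical top, collar of diameter 58 mm. Origin: centre of the underside.
- bush: Bystander: plain turned steel bush standing on end, diameter 60 mm, 45 mm tall, bore 24 mm. Origin: centre of the underside.
- ring_low: Bystander: thick steel ring of diameter 84 mm, 40 mm tall, the lower one of a stack of two at the robot's right. Origin: centre of the underside.
- ring_top: Bystander: thick steel ring of diameter 80 mm, 38 mm tall, on top of the other ring. Origin: centre of the underside.

How it is judged (in metres and radians):
On the way, in this order (a step that is already met when the one before it is completed fails the run):
1. the gauge is seated in the fork's slot, shoulders on the cheeks, and let go, with the fork upright on the bench (z of gauge in the frame of fork between 0.036 and 0.0425 m and x of gauge in the frame of fork between -0.012 and 0.012 m and y of gauge in the frame of fork between -0.005 and 0.005 m and angle between the z axis of gauge and the z axis of fork, either way round below 0.15 rad and contact force between gauge and the fingers below 0.1 N and height (world z) of fork below 0.006 m and angle between fork's own z axis and vertical below 0.1 rad), for 0.2 s.
2. the fork is lifted clear of the bench with the gauge seated in it (z of gauge in the frame of fork between 0.036 and 0.0425 m and x of gauge in the frame of fork between -0.012 and 0.012 m and y of gauge in the frame of fork between -0.005 and 0.005 m and angle between the z axis of gauge and the z axis of fork, either way round below 0.15 rad and height (world z) of fork above 0.04 m), for 0.2 s.
At the end, for the whole second after the job is handed in: Fork held still in the gripper, slot middle within 15 mm of the focus point (level and in height), upright within 7 deg, slot within 8 deg of the lens axis either way round; gauge seated within 2.5 mm, 12 mm of mid-slot, not touched by the fingers; camera untouched (z of gauge in the frame of fork between 0.036 and 0.0425 m and x of gauge in the frame of fork between -0.012 and 0.012 m and y of gauge in the frame of fork between -0.005 and 0.005 m and angle between the z axis of gauge and the z axis of fork, either way round below 0.15 rad and horizontal distance between fork_slot and camera_focus below 0.015 m and z of fork_slot in the frame of camera_focus between -0.015 and 0.015 m and angle between fork's own z axis and vertical below 0.12 rad and angle between the x axis of fork and the x axis of camera, either way round below 0.14 rad and linear speed of fork below 0.02 m/s and angular speed of fork below 0.1 rad/s and contact force between fork and the fingers above 2 N and contact force between gauge and the fingers below 0.5 N and contact force between camera and anything else below 0.5 N); the arm keeps its last pose, push and grip.
It fails at once if the camera or its stand is touched (over 1 N) (contact force between camera and anything else above 1 N).
It fails at once if the fork end is tipped over (more than 29 degrees) (angle between fork's own z axis and vertical above 0.5 rad).
It fails at once if one of the other turned parts is moved more than 20 mm or tipped (distance of any of punch, bush, ring_low, ring_top from where it was at the start of the episode above 0.02 m or angle between any of punch, bush, ring_low, ring_top's own z axis and vertical above 0.3 rad).
It also fails if it takes over 51 s, if anything falls off the work surface, if the arm or the gripper's body presses on something with over 40 N, if the wrist force passes 120 N, or if a joint passes its speed limit or range.

## Robot

A 6-joint arm with a two-finger parallel gripper is mounted at the origin on the work surface. World frame = base frame: x ahead of the robot, y to its left, z up, the work surface at z = 0. Lengths are in mm, angles in rad, forces in N, time in s.
With the tool pointing down it reaches from about 350 to 775 mm from the base axis. Payload 7.3 kg.
Tool frame: the origin (TCP) lies between the finger pads; the fingertips stand bot.tips_ahead ahead of it and the grasp point (between the pads) lies 6 mm ahead of it (bot.tips_ahead is the distance from the TCP to the fingertips, in mm); z points along the fingers, y is the line along which they close (so a half turn about z gives the same grasp; the last joint's range is limited). The gripper opens to 92 mm and grips with 3 to 60 N. Pads are 19 mm wide; open, the fingers measure 130 mm over their backs; the gripper's body (75 mm by 190 mm) begins 47 mm behind the grasp point.
Start: joints at [-1.251, 0.342, 1.524, -0, 1.275, -0.146], TCP at [235.821, -469.075, 251.741] pointing down, gripper open.
Joint ranges: [-2.53, 2.53], [-0.77, 2.02], [0.04, 2.7], [-1, 4.14], [0.28, 2.66], [-3.11, 3.11]. Speed limits (rad/s): [2.57, 2.57, 3.14, 3.14, 3.14, 3.14].

## Interface

Orientations are given as [roll, pitch, yaw] about the fixed x, y, z axes, in that order (R = Rz(yaw) Ry(pitch) Rx(roll)).
In Python, from plant import bot gives the robot as it stands. The module is installed in compiled form; this text tells all that it offers.
- The arm moves only by the tool step_arm, never from a script. Its argument "targets" is one flat list of numbers, 7 for each row, row after row: the opening, from 0 (shut) to 1 (fully open), then the shift along the tool's x, y, z each as a share of 100 mm, from -1 to 1, then the turn, a rotation vector about the tool's x, y, z each as a share of pi/4 rad, from -1 to 1. A call has 1 to 20 rows; each row is the pose to reach, as a shift and turn from the pose commanded when the call began, along the tool's axes at that moment; what a row does not reach only later rows make up. A row lasts 1/8 s, in which the tool goes at most 62.5 mm and 10.7 degrees, less where a joint would pass 70% of its speed; a pose out of reach is approached as far as the arm can. A call with a number of a shift or a turn outside -1 to 1 is refused whole. A call with a gripper value outside its range is refused whole. The fingers move at their own pace and stop on an object; the grip force is fixed at half the most. Time passes only in rows, so rows that repeat a pose let the fingers close. It gives the time, the measured TCP pose, the force, the opening and the grip force at its end, in the units of the state.
- bot.get_obs(): the state, without advancing time (a new reading comes with each control period).
- bot.capture(name): name is "side" or "top"; returns (picture, depth): 420x560x3 uint8, blue, green, red; 420x560 float32, mm along the optical axis (not along the pixel's ray), 0 where there is no reading.
- bot.camera_info(name): a dict with "fx", "fy", "cx", "cy" (pixels), "camera_from_world" (4x4, takes a point from world to camera coordinates). Camera axes: x right, y down, z forward; pixel columns grow to the right and rows downward; lengths in mm; the calibration is good to about 2 mm. A picture is of the moment at which its call begins. camera_info takes no time and is no camera call.
- bot.close_job(): hands the job in; it is judged then, once.
The state is a dict: "time": time; "joint_positions": joint angles; "dq": joint speeds; "tau": joint torques, N m; "tool_pos": TCP position; "tcp_rot": TCP orientation; "contact_force": force on the tool from outside, world axes, zero at the start; "moment": the same for the moment, N m; "grip_width": finger opening in mm; "finger_force": force on a finger pad.
Only numpy, scipy, OpenCV 4.12 (cv2) and the standard library are available. Lean on these libraries where they do the work, as an engineer would, in place of code of your own. Each camera call takes 0.05 s, during which the arm holds its last target. There are 200 camera calls.

## Working session

There is one attempt and no reset: what is moved stays moved. The work goes in short steps, Python scripts to look and compute and a tool call to move; the robot and the scene stay as the last step left them, time stands still between calls to the robot, and variables do not carry over. Pictures are saved under pics/ and viewed, at most 10 in all, crops included, and the job is handed in when it is done.

Besides the shell and the picture viewer there is one more tool, called after "Emit:" as name(argument=value, ...) on one line, values as JSON. step_arm: Moves the arm, as the interface text tells. Shift numbers are shares of 100 mm and turn numbers shares of pi/4 rad, none past 1 either way. Its arguments: {"type":"object","properties":{"targets":{"type":"array"}},"required":["targets"]}

```bash
mkdir -p pics; python3 - <<'E'
from plant import bot
import cv2,numpy as np
o=bot.get_obs();print(o['time'],o['tool_pos'],o['tcp_rot'],o['grip_width'],bot.tips_ahead)
for n in('top','side'):
    p,d=bot.capture(n);cv2.imwrite(f'pics/{n}0.png',p);np.save(f'{n}0.npy',d)
    i=bot.camera_info(n);print(n,i['fx'],i['cx'],i['cy'],np.linalg.inv(i['camera_from_world']).round(3).tolist(),(d==0).mean())
E
```

```text
0.0 [ 235.69953218 -468.69641778  251.03668538] [-3.14005014e+00 -2.28148167e-04  4.65817352e-01] 91.95994425453199 25.0
top 387.1445961801144 287.6375243271819 206.38696543698725 [[0.016, -0.997, 0.081, 442.662], [-1.0, -0.017, -0.006, -43.377], [0.007, -0.08, -0.997, 1072.866], [0.0, 0.0, 0.0, 1.0]] 0.004009353741496599
side 533.161127177785 275.19401663817666 209.2167536746809 [[-0.983, -0.1, 0.151, 342.426], [-0.181, 0.486, -0.855, 1027.899], [0.012, -0.868, -0.496, 744.636], [0.0, 0.0, 0.0, 1.0]] 0.003983843537414966
```

View pics/top0.png

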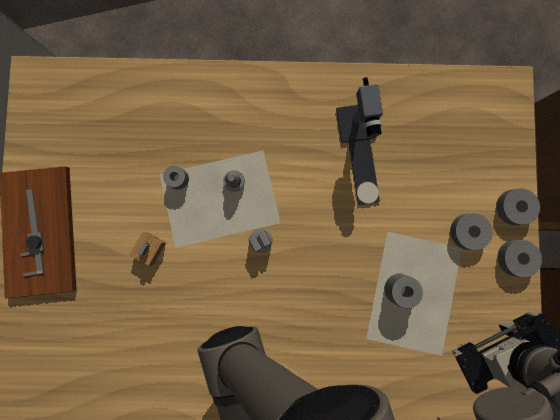

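View pics/side0.png

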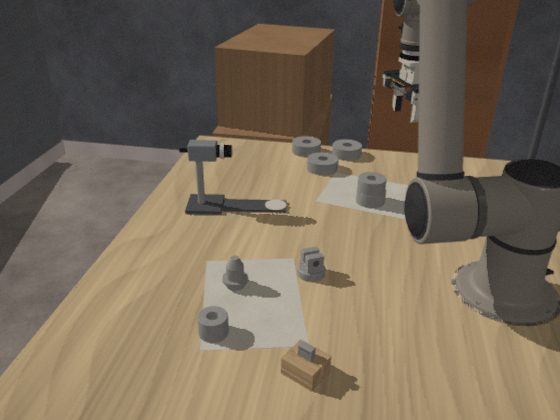

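The top view shows the fork at about (260,240), the holder with the gauge at (149,249), the camera's white disc at (367,193), and the ring stack at (404,291). The punch is at (234,180) and the bush at (175,178). I'll zoom in next.

```bash
cat > h.py <<'E'
import numpy as np,cv2
from plant import bot
def cloud(n,d,r0,r1,c0,c1):
    i=bot.camera_info(n);W=np.linalg.inv(i['camera_from_world'])
    v,u=np.mgrid[r0:r1,c0:c1];z=d[r0:r1,c0:c1]
    P=np.stack([(u-i['cx'])/i['fx']*z,(v-i['cy'])/i['fy']*z,z],-1)@W[:3,:3].T+W[:3,3]
    P[z==0]=np.nan
    return P
def ray(n,uv,h):
    i=bot.camera_info(n);W=np.linalg.inv(i['camera_from_world'])
    uv=np.atleast_2d(uv).astype(float)
    r=np.c_[(uv[:,0]-i['cx'])/i['fx'],(uv[:,1]-i['cy'])/i['fy'],np.ones(len(uv))]@W[:3,:3].T
    return W[:3,3]+r*((h-W[2,3])/r[:,2])[:,None]
def rect(P,m):
    c,s,a=cv2.minAreaRect(P[m][:,:2].astype(np.float32));return np.round(c,1),np.round(s,1),round(a,1)
E
python3 - <<'E'
from h import *
d=np.load('top0.npy');p=cv2.imread('pics/top0.png');s=cv2.imread('pics/side0.png');ds=np.load('side0.npy')
def show(t,P,lo,hi):
    m=(P[...,2]>lo)&(P[...,2]<hi);q=P[m]
    print(t,m.sum(),q.mean(0).round(1),rect(P,m),'z',np.percentile(q[:,2],[5,50,95]).round(1))
F=cloud('top',d,222,258,240,282);H=cloud('top',d,225,272,125,172)
show('fork top',F,52,70);show('fork all',F,12,70);show('holder',H,30,50);show('gauge',H,55,90);show('hold+g',H,30,90)
show('bench',cloud('top',d,230,250,190,230),-30,30)
C=cloud('top',d,70,210,330,390);show('cam',C,185,215);show('plate',C,4,11)
hs=cv2.cvtColor(p,cv2.COLOR_BGR2HSV);m=np.zeros(p.shape[:2],np.uint8);m[175:212,350:385]=(hs[175:212,350:385,2]>150)&(hs[175:212,350:385,1]<60)
M=cv2.moments(m,True);print('disc',M['m00'],ray('top',[M['m10']/M['m00'],M['m01']/M['m00']],8))
S=lambda I,a,b,c,e:cv2.resize(I[a:b,c:e],(400,300),interpolation=cv2.INTER_CUBIC)
cv2.imwrite('pics/z.png',np.vstack([np.hstack([S(p,224,260,237,285),S(p,230,269,123,175)]),np.hstack([S(s,240,288,280,344),S(s,335,392,274,350)])]))
show('side fork',cloud('side',ds,240,285,290,335),52,70);show('side gauge',cloud('side',ds,335,390,275,340),54,90)
show('side gaugeTop',cloud('side',ds,335,390,275,340),63,90)
E
```

```text
fork top 220 [434.1  23.2  59.8] (array([434.3,  23.4]), array([39.7, 46.4]), 27.6) z [56.1 59.9 63.4]
fork all 432 [433.9  22.2  42.3] (array([433.8,  23.8]), array([62.2, 59.9]), 0.7) z [17.4 53.5 62.5]
holder 543 [407.6 323.8  39.9] (array([407.7, 326.1]), array([61.7, 70.4]), 62.5) z [36.1 40.1 43.4]
gauge 79 [408.  324.6  65.4] (array([407.7, 325.5]), array([14.8, 29.6]), 62.3) z [58.7 66.1 69.5]
hold+g 630 [407.6 323.8  43.3] (array([407.7, 326.1]), array([61.7, 70.4]), 62.5) z [36.3 40.4 66.7]
bench 796 [4.341e+02 1.641e+02 4.000e-01] (array([434.1, 164.4]), array([ 52.4, 108.9]), 0.9) z [-3.   0.5  3.6]
cam 735 [ 756.7 -239.1  191.7] (array([ 746.9, -241.5]), array([116.4,  46. ]), 9.0) z [186.2 192.2 195.3]
plate 1642 [ 660.2 -251.9    7.9] (array([ 725.2, -250.7]), array([162.7, 397.9]), 89.9) z [ 4.5  8.  10.6]
disc 316.0 [[ 572.45172445 -270.67366552    8.        ]]
side fork 238 [432.2  27.7  57.3] (array([432.5,  25.1]), array([42.8, 48.9]), 27.4) z [53.  57.8 60.3]
side gauge 164 [405.7 329.3  62.3] (array([406. , 327.3]), array([17.5, 30.2]), 58.6) z [55.8 63.5 66. ]
side gaugeTop 94 [405.9 327.5  64.7] (array([406. , 327.4]), array([16.6, 29.4]), 61.4) z [63.1 64.6 66.6]
```

View pics/z.png

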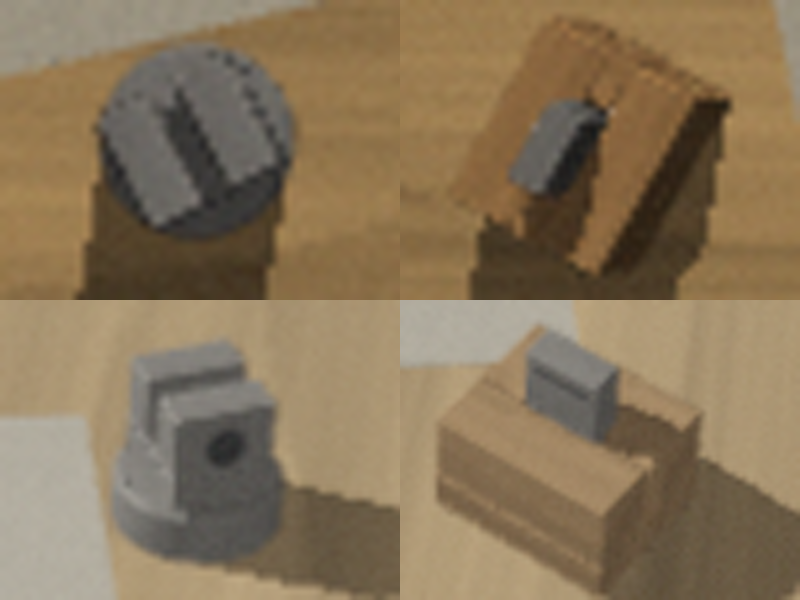

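The fork's slot yaw is about 27.5°, centred at (433.5, 24). The gauge's yaw is about -27.6°, centred at (407, 326). The lens axis yaw is about 9.3°, with the focus near (572, -270). Next I travel to above the gauge.

Emit:
step_arm(targets=[1,1,-1,0,0,0,0,1,1,-1,0,0,0,0,1,1,-1,0,0,0,0])

```text
time: 0.48
tool_pos: [280.6, -331.8, 251.6]
tcp_rot: [-3.14, -0.0, 0.468]
contact_force: [0.1, -0.3, 0.5]
grip_width: 91.8
finger_force: 0.0
```

Emit:
step_arm(targets=[1,1,-1,0,0,0,0,1,1,-1,0,0,0,0,1,1,-1,0,0,0,0])

```text
time: 0.85
tool_pos: [325.1, -198.3, 251.8]
tcp_rot: [-3.141, -0.0, 0.469]
contact_force: [-0.4, -0.8, -0.1]
grip_width: 91.7
finger_force: 0.0
```

Emit:
step_arm(targets=[1,1,-1,0,0,0,0,1,1,-1,0,0,0,0,1,1,-1,0,0,0,0])

```text
time: 1.23
tool_pos: [369.9, -63.9, 251.8]
tcp_rot: [3.142, -0.0, 0.47]
contact_force: [0.1, -1.6, 0.1]
grip_width: 92.1
finger_force: 0.0
```

Emit:
step_arm(targets=[1,1,-1,0,0,0,0,1,1,-1,0,0,0,0,1,1,-1,0,0,0,0])

```text
time: 1.6
tool_pos: [414.5, 70.6, 251.6]
tcp_rot: [-3.142, -0.0, 0.47]
contact_force: [-0.4, -0.1, 0.1]
grip_width: 91.5
finger_force: 0.0
```

Emit:
step_arm(targets=[1,0.4,-1,0,0,0,1,1,0.4,-1,0,0,0,1,1,0.4,-1,0,0,0,1,1,0.4,-1,0,0,0,1,1,0.4,-1,0,0,0,1])

```text
time: 2.22
tool_pos: [404.9, 175.3, 251.5]
tcp_rot: [3.141, -0.0, -0.323]
contact_force: [-0.0, -0.3, 0.3]
grip_width: 91.8
finger_force: 0.0
```

Emit:
step_arm(targets=[1,-0.4,-1,0.8,0,0,0.2,1,-0.4,-1,0.8,0,0,0.2,1,-0.4,-1,0.8,0,0,0.2,1,-0.4,-1,0.8,0,0,0.2])

```text
time: 2.72
tool_pos: [398.1, 282.7, 171.4]
tcp_rot: [3.141, 0.0, -0.476]
contact_force: [0.5, -0.3, 0.5]
grip_width: 91.5
finger_force: 0.0
```

```bash
cat >> h.py <<'E'
from scipy.spatial.transform import Rotation as Ro
def go(target,yaw):
    o=bot.get_obs();y=o['tcp_rot'][2];R=Ro.from_euler('xyz',o['tcp_rot']).as_matrix()
    s=R.T@(np.array(target)-o['tool_pos'])/100
    dy=(np.radians(yaw)-y+np.pi)%(2*np.pi)-np.pi
    print(o['time'],o['tool_pos'].round(1),np.degrees(o['tcp_rot']).round(2),'shift',s.round(3),'turnz',round(-dy/(np.pi/4),3))
E
python3 -c "
from h import *
go([407,326.3,68],-27.6)"
```

```text
2.725 [398.1 282.7 171.4] [179.94   0.   -27.25] shift [-0.121 -0.429  1.034] turnz 0.008
```

Emit:
step_arm(targets=[0.5,-0.12,-0.43,0.4,0,0,0.01,0.5,-0.12,-0.43,0.4,0,0,0.01,0.5,-0.12,-0.43,0.9,0,0,0.01,0.5,-0.12,-0.43,1,0,0,0.01,0.5,-0.12,-0.43,1,0,0,0.01])

```text
time: 3.35
tool_pos: [407.7, 325.8, 72.9]
tcp_rot: [-3.141, -0.001, -0.486]
contact_force: [0.1, -0.9, 0.3]
grip_width: 47.8
finger_force: 0.0
```

```bash
python3 -c "
from h import *
go([407,326.3,68],-27.6)
p,d=bot.capture('side');q,e=bot.capture('top')
S=lambda I,a,b,c,e:cv2.resize(I[a:b,c:e],(400,300),interpolation=cv2.INTER_CUBIC)
cv2.imwrite('pics/g1.png',np.hstack([S(p,315,393,260,364),S(q,218,278,110,190)]))"
```

```text
3.35 [407.7 325.8  72.9] [-1.7997e+02 -4.0000e-02 -2.7820e+01] shift [-0.008 -0.001  0.049] turnz -0.005
```

View pics/g1.png

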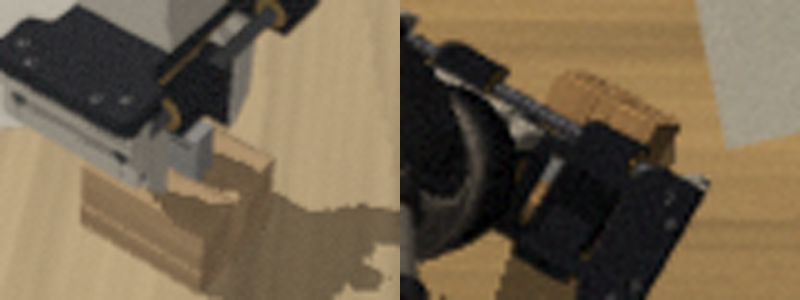

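In the left half, the gauge head sits between the fingers at about (195,150), with the fingers clear of the holder. I'll lower 4.5 mm and close.

Emit:
step_arm(targets=[0.5,0,0,0.045,0,0,0,0.25,0,0,0.045,0,0,0,0.1,0,0,0.045,0,0,0,0,0,0,0.045,0,0,0,0,0,0,0.045,0,0,0,0,0,0,0.045,0,0,0,0,0,0,0.045,0,0,0])

```text
time: 4.32
tool_pos: [406.9, 326.5, 67.2]
tcp_rot: [-3.142, -0.0, -0.485]
contact_force: [-0.5, 0.1, 0.9]
grip_width: 14.0
finger_force: 30.0
```

Emit:
step_arm(targets=[0,0,0,-0.5,0,0,0,0,0,0,-1,0,0,0,0,0.7,1,-1,0,0,0,0,0.7,1,-1,0,0,0,0,0.7,1,-1,0,0,0])

```text
time: 4.95
tool_pos: [422.5, 202.2, 167.3]
tcp_rot: [3.141, -0.0, -0.489]
contact_force: [-0.7, 0.2, -1.1]
grip_width: 13.7
finger_force: 30.0
```

Emit:
step_arm(targets=[0,0.7,1,0,0,0,-1,0,0.7,1,0,0,0,-1,0,0.7,1,0,0,0,-1,0,0.7,1,0,0,0,-1,0,0.7,1,0,0,0,-1])

```text
time: 5.58
tool_pos: [437.7, 84.7, 167.1]
tcp_rot: [-3.141, 0.0, 0.305]
contact_force: [0.2, 0.0, -0.6]
grip_width: 13.6
finger_force: 30.0
```

```bash
python3 -c "
from h import *
go([433.5,24,125],27.5)"
```

```text
5.575 [437.7  84.7 167.1] [-179.98    0.     17.46] shift [-0.223  0.567  0.421] turnz -0.223
```

Emit:
step_arm(targets=[0,-0.22,0.57,0,0,0,-0.22,0,-0.22,0.57,0.42,0,0,-0.22,0,-0.22,0.57,0.42,0,0,-0.22,0,-0.22,0.57,0.42,0,0,-0.22])

```text
time: 6.08
tool_pos: [434.1, 24.1, 125.9]
tcp_rot: [3.141, -0.001, 0.474]
contact_force: [-0.1, -0.1, -0.2]
grip_width: 13.9
finger_force: 30.0
```

```bash
python3 -c "
from h import *
go([433.5,24,112],27.5)
p,d=bot.capture('side');q,e=bot.capture('top')
np.save('s2.npy',d)
cv2.imwrite('pics/s2f.png',p)
S=lambda I,a,b,c,e:cv2.resize(I[a:b,c:e],(800,600),interpolation=cv2.INTER_CUBIC)
cv2.imwrite('pics/f1.png',S(p,219,288,274,366))"
```

```text
6.075 [434.1  24.1 125.9] [ 1.7999e+02 -3.0000e-02  2.7150e+01] shift [-0.005 -0.002  0.139] turnz -0.008
```

View pics/f1.png

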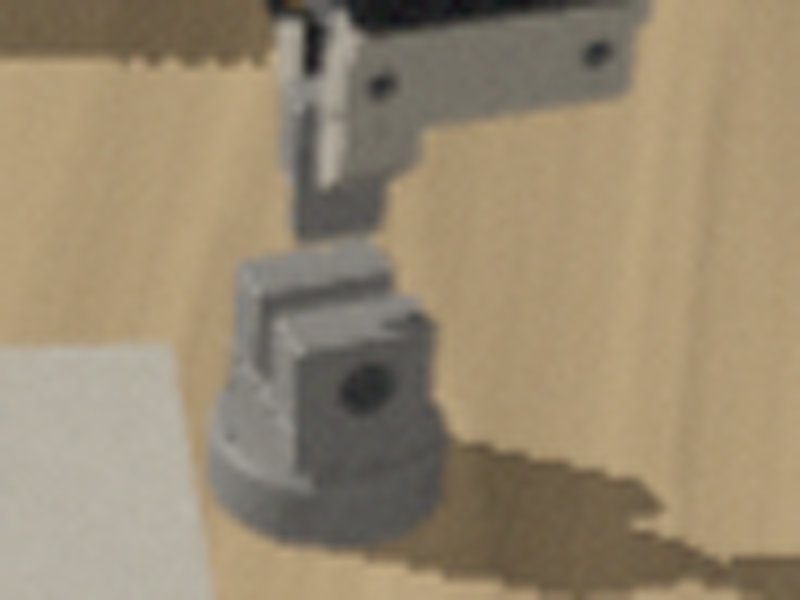

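```bash
python3 -c "
from h import *
f=lambda x,y:(274+x*.115,219+y*.115)
t=Ro.from_euler('z',27.5,degrees=True).as_matrix()
for n,pt,h in[('tipL',(297,238),77.5),('tipR',(382,238),77.5),('far cheek near edge',(260,294),60),('',(392,266),60),('near cheek far edge',(275,320),60),('',(408,293),60),('near-near',(292,352),60),('',(434,321),60),('far-far',(238,262),60),('',(370,237),60)]:
    P=ray('side',f(*pt),h)[0];print(n,P.round(1),'in fork axes',(t.T@(P-[433.5,24,0])).round(1))
"
```

```text
tipL [442.1  29.5  77.5] in fork axes [10.2  0.9 77.5]
tipR [420.5  25.1  77.5] in fork axes [-11.    7.   77.5]
far cheek near edge [450.9  31.2  60. ] in fork axes [18.7 -1.6 60. ]
 [418.5  11.5  60. ] in fork axes [-19.1  -4.2  60. ]
near cheek far edge [445.5  42.2  60. ] in fork axes [19.  10.6 60. ]
 [413.   23.1  60. ] in fork axes [-18.6   8.7  60. ]
near-near [439.3  55.6  60. ] in fork axes [19.7 25.3 60. ]
 [405.   34.5  60. ] in fork axes [-20.4  22.5  60. ]
far-far [458.5  17.6  60. ] in fork axes [ 19.3 -17.2  60. ]
 [425.8  -1.1  60. ] in fork axes [-18.4 -18.7  60. ]
```

```bash
python3 -c "
from h import *
d=np.load('s2.npy');P=cloud('side',d,219,288,274,340).reshape(-1,3)
t=Ro.from_euler('z',27.5,degrees=True).as_matrix()
Q=(P-[433.5,24,0])@t
def s(n,m):
    q=Q[m];print(n,m.sum(),np.median(q,0).round(1),np.percentile(q[:,0],[3,97]).round(1),np.percentile(q[:,1],[3,97]).round(1), 'slope dy/dx',np.polyfit(q[:,0],q[:,1],1).round(3))
i=(abs(Q[:,0])<18)
s('near cheek face',i&(Q[:,2]>24)&(Q[:,2]<52)&(Q[:,1]>15)&(Q[:,1]<30))
s('blade face',(abs(Q[:,0])<16)&(Q[:,2]>84)&(Q[:,2]<97)&(abs(Q[:,1])<12))
s('fork top',(Q[:,2]>56)&(Q[:,2]<65)&(abs(Q[:,1])<32))
for z in range(72,106,3):
    m=(abs(Q[:,0])<25)&(Q[:,2]>=z)&(Q[:,2]<z+3)&(abs(Q[:,1])<14);print(z,m.sum(),np.median(Q[m],0).round(1) if m.any() else '',np.percentile(Q[m][:,0],[3,97]).round(1))
"
```

```text
near cheek face 147 [ 0.5 23.  38.5] [-16.8  17.5] [19.2 25.9] slope dy/dx [1.0000e-02 2.2884e+01]
blade face 50 [ 2.3  4.1 89.2] [-11.8  13.2] [-1.8  7.8] slope dy/dx [-0.088  4.078]
fork top 180 [-0.3  5.8 58.3] [-19.4  18.5] [-20.4  23.8] slope dy/dx [-0.032  2.404]Traceback (most recent call last):
  File "<string>", line 13, in <module>
    m=(abs(Q[:,0])<25)&(Q[:,2]>=z)&(Q[:,2]<z+3)&(abs(Q[:,1])<14);print(z,m.sum(),np.median(Q[m],0).round(1) if m.any() else '',np.percentile(Q[m][:,0],[3,97]).round(1))
                                                                                                                               ~~~~~~~~~~~~~^^^^^^^^^^^^^^^^^^
    return _quantile_unchecked(
        a, q, axis, out, overwrite_input, method, keepdims, weights)
    return _ureduce(a,
                    func=_quantile_ureduce_func,
    ...<5 lines>...
                    overwrite_input=overwrite_input,
                    method=method)
    r = func(a, **kwargs)
    result = _quantile(arr,
                       quantiles=q,
    ...<2 lines>...
                       out=out,
                       weights=wgt)
    slices_having_nans = np.isnan(arr[-1, ...])
                                  ~~~^^^^^^^^^
IndexError: index -1 is out of bounds for axis 0 with size 0
```

Compared with the cheek face, the blade is about 1 mm too far towards fork +y. I'll shift 0.7 mm and enter slowly.

Emit:
step_arm(targets=[0,0,0.007,0.12,0,0,0,0,0,0.007,0.15,0,0,0,0,0,0.007,0.18,0,0,0,0,0,0.007,0.21,0,0,0,0,0,0.007,0.24,0,0,0,0,0,0.007,0.24,0,0,0])

```text
time: 6.92
tool_pos: [433.7, 22.7, 101.0]
tcp_rot: [-3.141, 0.0, 0.474]
contact_force: [-0.3, 0.1, -0.5]
grip_width: 14.0
finger_force: 30.0
```

Emit:
step_arm(targets=[0,0,0,0.03,0,0,0,0,0,0,0.06,0,0,0,0,0,0,0.09,0,0,0,0,0,0,0.12,0,0,0,0,0,0,0.12,0,0,0])

```text
time: 7.55
tool_pos: [433.6, 22.7, 88.9]
tcp_rot: [-3.141, 0.0, 0.474]
contact_force: [-0.6, 0.1, -0.1]
grip_width: 13.9
finger_force: 30.0
```

Emit:
step_arm(targets=[0,0,0,0.01,0,0,0,0,0,0,0.02,0,0,0,0,0,0,0.02,0,0,0])

```text
time: 7.92
tool_pos: [433.8, 22.7, 87.2]
tcp_rot: [3.141, -0.0, 0.474]
contact_force: [0.4, -0.0, 0.3]
grip_width: 13.8
finger_force: 30.0
```

Emit:
step_arm(targets=[0,0,0,0.007,0,0,0,0,0,0,0.007,0,0,0])

```text
time: 8.18
tool_pos: [433.9, 22.7, 87.1]
tcp_rot: [3.141, -0.0, 0.474]
contact_force: [-2.1, 0.6, 8.5]
grip_width: 13.8
finger_force: 30.0
```

Contact made at 8.5 N with z at 87.1, so the gauge is seated. Now I let go and check.

Emit:
step_arm(targets=[0.3,0,0,0.005,0,0,0,0.5,0,0,0,0,0,0,0.9,0,0,0,0,0,0,0.9,0,0,0,0,0,0,0.9,0,0,-0.2,0,0,0,0.9,0,0,-0.2,0,0,0])

```text
time: 8.93
tool_pos: [434.6, 22.6, 107.3]
tcp_rot: [3.14, -0.002, 0.474]
contact_force: [0.4, -0.5, -0.3]
grip_width: 69.3
finger_force: 0.0
```

```bash
python3 -c "
from h import *
go([433.5,24,52],27.5)
p,d=bot.capture('side')
P=cloud('side',d,225,288,274,340).reshape(-1,3)
t=Ro.from_euler('z',27.5,degrees=True).as_matrix()
Q=(P-[433.5,24,0])@t
def s(n,m):
    q=Q[m];print(n,m.sum(),np.median(q,0).round(1),np.percentile(q[:,0],[3,97]).round(1),np.percentile(q[:,1],[3,97]).round(1),np.percentile(q[:,2],[3,97]).round(1),np.polyfit(q[:,0],q[:,1],1).round(3))
s('near face',(abs(Q[:,0])<18)&(Q[:,2]>24)&(Q[:,2]<52)&(Q[:,1]>15)&(Q[:,1]<30))
s('head',(abs(Q[:,0])<22)&(Q[:,2]>64)&(Q[:,2]<95)&(abs(Q[:,1])<14))
S=lambda I,a,b,c,e:cv2.resize(I[a:b,c:e],(800,600),interpolation=cv2.INTER_CUBIC)
cv2.imwrite('pics/f2.png',S(p,210,291,266,374))"
```

```text
8.925 [434.6  22.6 107.3] [ 1.7991e+02 -1.2000e-01  2.7140e+01] shift [-0.005 -0.018  0.553] turnz -0.008
near face 152 [ 0.6 23.1 38.7] [-15.6  17.3] [19.6 26.5] [25.2 51.3] [1.0000e-02 2.3145e+01]
head 92 [ 7.7  5.8 78.3] [-2.4 14.8] [-4.4  9.7] [64.7 86.7] [-0.128  5.513]
```

View pics/f2.png

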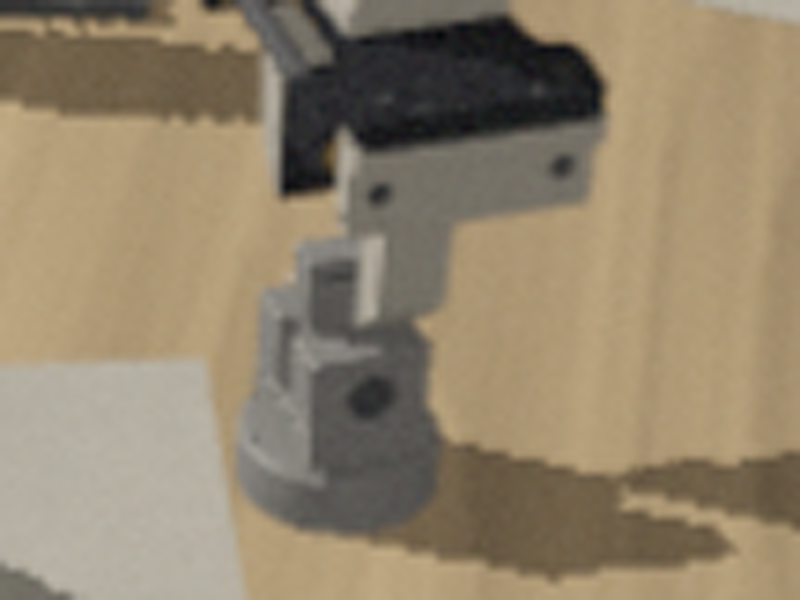

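The gauge is seated with its head top at 86.7 mm, head visible at (325,280), fork upright and fingers clear. I'll lower around the cheeks and grip.

Emit:
step_arm(targets=[0.9,0,0,0.2,0,0,0,0.9,0,0,0.4,0,0,0,0.9,0,0,0.55,0,0,0,0.9,0,0,0.55,0,0,0])

```text
time: 9.48
tool_pos: [432.7, 22.8, 50.1]
tcp_rot: [-3.14, 0.003, 0.474]
contact_force: [0.1, 0.0, 0.4]
grip_width: 82.6
finger_force: 0.0
```

Emit:
step_arm(targets=[0.65,0,0,0,0,0,0,0.56,0,0,0,0,0,0,0.5,0,0,0,0,0,0,0.4,0,0,0,0,0,0,0,0,0,0,0,0,0,0,0,0,0,0,0,0,0,0,0,0,0,0,0])

```text
time: 10.35
tool_pos: [434.0, 22.7, 51.7]
tcp_rot: [3.141, -0.0, 0.474]
contact_force: [-0.3, -0.4, 5.6]
grip_width: 46.0
finger_force: 29.6
```

Emit:
step_arm(targets=[0,0,0,-0.1,0,0,0,0,0,0,-0.3,0,0,0,0,0,0,-0.5,0,0,0,0,0,0,-0.7,0,0,0,0,0,0,-0.9,0,0,0,0,0,0,-1,0,0,0,0,0,0,-1,0,0,0])

```text
time: 11.22
tool_pos: [433.8, 22.7, 151.7]
tcp_rot: [3.141, -0.0, 0.474]
contact_force: [0.6, -0.6, -4.7]
grip_width: 46.0
finger_force: 29.6
```

```bash
python3 -c "
from h import *
go([572,-270.5,175],9.3);print(bot.get_obs()['grip_width'])
p,d=bot.capture('side')
hs=cv2.cvtColor(p,cv2.COLOR_BGR2HSV);m=np.zeros(p.shape[:2],np.uint8);m[196:215,262:291]=(hs[196:215,262:291,2]>140)&(hs[196:215,262:291,1]<60)
M=cv2.moments(m,True);print('disc',M['m00'],ray('side',[M['m10']/M['m00'],M['m01']/M['m00']],8))
"
```

```text
11.225 [433.8  22.7 151.7] [ 1.7998e+02 -3.0000e-02  2.7140e+01] shift [-0.108  3.24  -0.231] turnz 0.396
46.00198139800375
disc 181.0 [[ 571.77276168 -269.45459218    8.        ]]
```

Emit:
step_arm(targets=[0,0,0.12,-0.08,0,0,0,0,0,0.35,-0.16,0,0,0,0,0,0.65,-0.23,0,0,0,0,0,1,-0.23,0,0,0,0,0,1,-0.23,0,0,0])

```text
time: 11.9
tool_pos: [480.6, -68.9, 174.3]
tcp_rot: [3.14, -0.0, 0.471]
contact_force: [-0.7, -0.6, -4.7]
grip_width: 45.9
finger_force: 29.6
```

Emit:
step_arm(targets=[0,0,0.15,0,0,0,0,0,0,0.4,0,0,0,0,0,0,0.7,0,0,0,0,0,0,1,0,0,0,0,0,0,1,0,0,0,0])

```text
time: 12.52
tool_pos: [525.8, -157.2, 174.2]
tcp_rot: [3.141, -0.0, 0.472]
contact_force: [-0.5, 0.7, -5.5]
grip_width: 46.6
finger_force: 29.6
```

Emit:
step_arm(targets=[0,0,0.15,0,0,0,0.05,0,0,0.4,0,0,0,0.15,0,0,0.7,0,0,0,0.25,0,0,0.9,0,0,0,0.35,0,0,1,0,0,0,0.4,0,0,1,0,0,0,0.4])

```text
time: 13.28
tool_pos: [570.6, -244.4, 174.2]
tcp_rot: [-3.141, 0.0, 0.159]
contact_force: [-0.3, 0.5, -5.6]
grip_width: 46.0
finger_force: 29.6
```

```bash
python3 -c "
from h import *
go([572,-270,175],9.3);print(bot.get_obs()['grip_width'])"
```

```text
13.275 [ 570.6 -244.4  174.2] [-1.7998e+02  3.0000e-02  9.1300e+00] shift [-0.027  0.255 -0.008] turnz -0.004
46.012211081720004
```

Emit:
step_arm(targets=[0,-0.01,0.08,0,0,0,0,0,-0.02,0.17,-0.01,0,0,0,0,-0.03,0.25,-0.01,0,0,0,0,-0.03,0.25,-0.01,0,0,0,0,-0.03,0.25,-0.01,0,0,0,0,-0.03,0.25,-0.01,0,0,0])

```text
time: 14.02
tool_pos: [571.7, -269.1, 175.5]
tcp_rot: [-3.141, 0.0, 0.16]
contact_force: [0.5, 0.2, -4.9]
grip_width: 46.2
finger_force: 29.6
```

```bash
python3 -c "
from h import *
go([572,-270,175],9.3);o=bot.get_obs();print(o['finger_force'],abs(o['dq']).max())
p,d=bot.capture('side')
cv2.imwrite('pics/e.png',cv2.resize(p[100:235,150:330],(800,600),interpolation=cv2.INTER_CUBIC))
P=cloud('side',d,120,230,230,310).reshape(-1,3);t=Ro.from_euler('z',9.3,degrees=True).as_matrix();Q=(P-[572,-270,0])@t
for n,m in(('cheek face',(abs(Q[:,0])<25)&(Q[:,1]>15)&(Q[:,1]<32)&(Q[:,2]>145)&(Q[:,2]<182)),('foot',(abs(Q[:,0])<40)&(abs(Q[:,1])<40)&(Q[:,2]>115)&(Q[:,2]<143)),('above',(abs(Q[:,0])<20)&(abs(Q[:,1])<12)&(Q[:,2]>184)&(Q[:,2]<215))):
    q=Q[m];print(n,m.sum(),np.percentile(q,[3,50,97],axis=0).round(1).tolist() if m.any() else '')
"
```

```text
14.025 [ 571.7 -269.1  175.5] [-179.99    0.      9.15] shift [0.002 0.009 0.005] turnz -0.003
29.64561067521572 0.001871608379983246
cheek face 116 [[-21.9, 18.9, 145.4], [6.7, 24.9, 162.1], [17.6, 29.3, 181.3]]
foot 202 [[-30.8, -3.1, 122.9], [-1.5, 26.9, 134.9], [28.4, 36.8, 142.5]]
above 0
```

View pics/e.png

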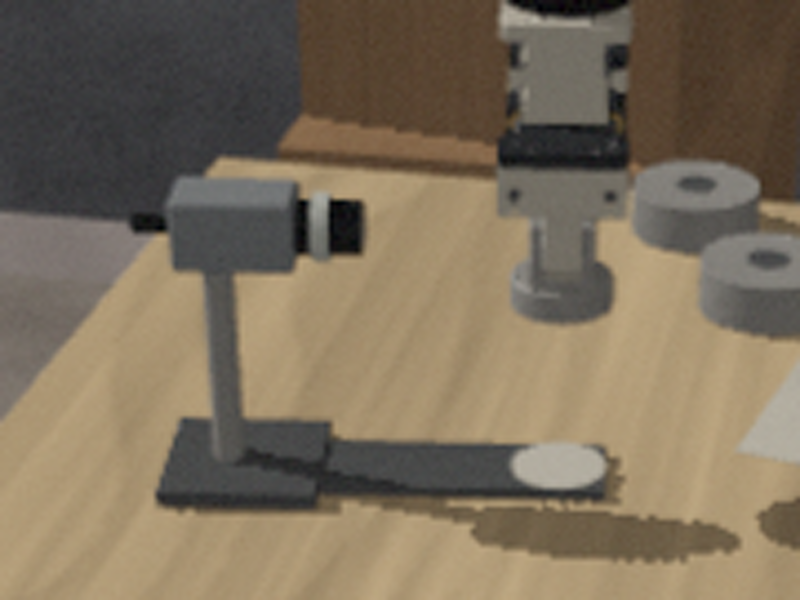

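The fork is upright in the gripper at (562,285), directly over the white disc at (558,467). The foot's underside is at about 123 mm and the slot is in line with the lens. The arm is still, so I'm handing in.

```bash
python3 -c "
from plant import bot
print(bot.close_job())"
```

```text
the job is handed in; nothing more can be done
None
```

I handed the job in at about 14 s, but no verdict came back: the gauge is seated in the fork's slot, and the fork is held upright and still at the camera's focus point with its slot along the lens axis. The gauge measured as seated before the lift, but a finger hid it from the side view in the final pose, so I could not confirm it there.

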